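Slacken the drum-holding wheel nuts on two truck hubs, one of them left-handed

ROBOT

A 6-joint arm with a two-finger parallel gripper is mounted at the origin on the work surface. World frame = base frame: x ahead of the robot, y to its left, z up, the work surface at z = 0. Lengths are in m, angles in rad, forces in N, time in s.
With the tool pointing down it reaches from about 0.35 to 0.85 m from the base axis. Payload 8.1 kg.
Tool frame: the origin (TCP) lies at the centre of the arm's flange, where the gripper is bolted on; the fingertips stand 186 mm ahead of it and the grasp point (between the pads) lies 167 mm ahead of it; z points along the fingers, y is the line along which they close (so a half turn about z gives the same grasp; the last joint's range is limited). The gripper opens to 93 mm and grips with 3 to 60 N. Pads are 15 mm wide; open, the fingers measure 128 mm over their backs; the gripper's body (75 mm by 188 mm) begins 65 mm behind the grasp point.
Start: joints at [1.222, 0.13, 1.488, -0, 1.523, -0.085], TCP at [0.156, 0.579, 0.405] pointing down, gripper open.
Joint ranges: [-2.96, 2.96], [-0.89, 2.26], [0.02, 2.5], [-1.34, 4.48], [0, 2.73], [-2.66, 2.66]. Speed limits (rad/s): [2.39, 2.39, 2.79, 3.14, 3.14, 3.14].

INTERFACE

Orientations are given as a rotation vector (axis times angle).
In Python, from plant import robot gives the robot as it stands.
- The arm moves only by the tool apply_moves, never from a script. Its argument "series" is a list of rows, each a list of 2 entries, a list of its own where there are three numbers: the shift along the tool's x, y, z in mm, then the turn, a rotation vector about the tool's x, y, z in rad. A call has 1 to 12 rows; each row shifts and turns the commanded pose from where the row before left it, along the tool's axes as they then stand; what a row does not reach is not made up. A row lasts 1/12 s, in which the tool goes at most 41.7 mm and 7.16 degrees, less where a joint would pass 70% of its speed; a pose out of reach is approached as far as the arm can. A call is refused whole if a number of a shift passes 41.7 or a number of a turn 0.125, either way. A call with a gripper value outside its range is refused whole. "claw" is the opening, from 0 (shut) to 1 (fully open), set as the call begins (left out, the last holds). The fingers move at their own pace and stop on an object; "newtons" is the grip in N (left out, the last holds). Time passes only in rows, so rows that do not move let the fingers close. It gives the time, the measured TCP pose, the force, the opening and the grip force at its end, in the units of the state.
- robot.read_state(): the state, without advancing time (a new reading comes with each control period).
- robot.read_camera(name): name is "scene" or "top" or "wrist"; returns (picture, depth): 400x640x3 uint8, blue, green, red; 400x640 float32, m along the optical axis (not along the pixel's ray), 0 where there is no reading.
- robot.calibration(name): a dict with "fx", "fy", "cx", "cy" (pixels), "extrinsics" (4x4, takes a point from world to camera coordinates). Camera axes: x right, y down, z forward; pixel columns grow to the right and rows downward; lengths in m; the calibration is good to about 2 mm. A picture is of the moment at which its call begins: read the wrist's pose just before it. calibration takes no time and is no camera call; for the wrist camera it gives the pose at the moment of the call.
- robot.close_job(): hands the job in; it is judged then, once.
The state is a dict: "t": time; "q": joint angles; "dq": joint speeds; "joint_torque": joint torques, N m; "tool_pos": TCP position; "orientation": TCP orientation; "force": force on the tool from outside, world axes, zero at the start; "wrist_torque": the same for the moment, N m; "opening": finger opening in m; "gripper_force": force on a finger pad.
Only numpy, scipy, OpenCV 4.12 (cv2) and the standard library are available. Lean on these libraries where they do the work, as an engineer would, in place of code of your own. Each camera call takes 0.05 s, during which the arm holds its last target. There are 200 camera calls.

TASK

The two brake drums on the bench came off opposite sides of an old truck, so the studs of one hub have a left-hand thread and the other an ordinary right-hand one, and nobody marked which; each drum is still held by one wheel nut, run down by hand. Feel which way each of the two nuts gives, then back both of them off by at least half a turn. Leave the spare nuts, the brush, the grease tub, the parts dish and the hammer where they are.

Things in the scene. Friction and masses are not known exactly. Their poses are not given: they have to be found in the camera images.
- nut_a (a joint): how far wheel nut A is backed off, rad: 0 = hard down on the drum (rigid stop), growing as it unscrews, whichever way round that is; starts 0 to 0.2. Vertical axis, even drag about 0.12 N m, stays where left, rises 1.5 mm a turn, nearly four turns to the end of its travel. Whether it unscrews clockwise or counter-clockwise seen from above is not told: try it
- nut_b (a joint): the same for wheel nut B on the other hub. Its thread is always of the opposite hand to nut A's: one is left-hand (unscrews clockwise seen from above), the other right-hand (counter-clockwise)
- nut_a_center (a point): middle of the hexagon of wheel nut A, the only nut screwed on a stud of hub A: dull steel, 41 mm across flats, 47 across corners; flats 34 mm tall (17 above and below this point) over a 6 mm round collar. Lies 24 mm above the drum's face. z up; x square to a pair of flats (flats repeat every 60 degrees), turning with the nut. A firm pinch on two flats carries the drag easily; against the stop the moment soon passes 0.5 N m
- nut_b_center (a point): the same for wheel nut B on hub B
- hub_a: hub A with its brake drum, dark iron, 274 mm wide, flat face 95 mm above the bench, fixed. Origin: centre of underside, z up. Six studs, 19 mm thick, 58 mm tall, on a 170 mm circle on the face (85 mm apart); the nut is on the stud at this body's -x, and that stud stands 17 mm above the nut. Central steel hub cap 72 mm wide, 36 mm tall: its edge is 49 mm from the nut's axis
- hub_b: hub B with its brake drum, the same in every visible way
- spare_a: loose spare wheel nut (same size as the others, 0.25 kg) lying flat on the face of hub A, on the side away from the screwed-on nut, not on a stud; origin at the centre of its underside. Leave it
- spare_b: the same on hub B. Leave it
- brush_tip (a point): bristle end of a loose cleaning brush with a wooden handle, 200 mm long and 42 mm wide, lying on the bench in the gap in front of the two drums, this end (its +x) pointing away from the robot. Leave it
- dish: round shallow steel parts dish with small nuts in it, 154 mm across, 24 mm high, on the bench at the robot's left; origin at the centre of its underside. Leave it
- hammer: hammer, 300 mm long, lying on the bench at the robot's right; origin at the middle of its underside. Leave it
- grease: grease tub, 90 mm across, 85 mm tall, standing on the bench in front and to the right of the right-hand drum; origin at the centre of its underside. Leave it

How it is judged:
On the way:
1. one of the two nuts is backed off by about half a turn (value of joint any of nut_a, nut_b above 2.8 rad), for 0.1 s.
At the end, for the whole second after the job is handed in: Both wheel nuts stand backed off by about half a turn or more from hard down (2.8 rad or more each; half a turn is 3.14) and are at rest (value of joint each of nut_a, nut_b above 2.8 rad and velocity of joint each of nut_a, nut_b below 0.1 rad/s); the robot touches nothing.
It fails at once if a spare nut lying on a drum is shifted by more than 20 mm (distance of any of spare_a, spare_b from where it was at the start of the episode above 0.02 m).
It fails at once if the brush, grease tub, parts dish or hammer is shifted by more than 30 mm (distance of any of brush_tip, dish, hammer, grease from where it was at the start of the episode above 0.03 m).
It also fails if it takes over 64 s, if anything falls off the work surface, if the arm or the gripper's body presses on something with over 40 N, if the wrist force passes 120 N, or if a joint passes its speed limit or range.

## Working session

There is one attempt and no reset: what is moved stays moved. The work goes in short steps, Python scripts to look and compute and a tool call to move; the robot and the scene stay as the last step left them, time stands still between calls to the robot, and variables do not carry over. Pictures are saved under pics/ and viewed, at most 10 in all, crops included, and the job is handed in when it is done.

Besides the shell and the picture viewer there is one more tool, called after "Request:" as name([rows], argument=value, ...), one row to a line, values as JSON. apply_moves: Moves the arm, as the interface text tells. Its arguments: {"type":"object","properties":{"series":{"type":"array"},"claw":{"type":"number"},"newtons":{"type":"number"}},"required":["series"]}

```bash
mkdir -p pics; ls
python3 - <<'E'
from plant import robot
import cv2,numpy as np
s=robot.read_state();print(s)
for n in("scene","top"):
    p,d=robot.read_camera(n);cv2.imwrite(f"pics/{n}0.png",p);np.savez(f"{n}0.npz",p=p,d=d)
    c=robot.calibration(n);print(n,c)
E
```

```text
pics
{'t': 0.0, 'q': array([ 1.22163096e+00,  1.31181009e-01,  1.48927343e+00,  1.67539926e-05,
        1.52293408e+00, -8.54073049e-02]), 'dq': array([ 0.00012879, -0.00174929,  0.00086337, -0.00070234,  0.00156441,
        0.00215701]), 'joint_torque': array([-1.83640273e-03, -5.59840715e+01, -4.91760135e+01,  7.65310926e-02,
        3.54496215e-02, -2.63353122e-04]), 'tool_pos': array([0.15633245, 0.57905413, 0.40367847]), 'orientation': array([-4.13058348e-01, -3.11391146e+00,  2.74859204e-03]), 'force': array([-0.39323868, -0.06105759, -0.24221056]), 'wrist_torque': array([-0.01838864, -0.01310064,  0.02708025]), 'gripper_force': 0.0, 'opening': 0.093125155617327}
scene {'fx': 506.5655572983776, 'fy': 506.5655572983776, 'cx': 323.4823184674371, 'cy': 199.86849591422765, 'extrinsics': array([[-0.36417366,  0.93127259, -0.01043641,  0.23097545],
       [ 0.75639791,  0.28921408, -0.58670045, -0.32135659],
       [-0.54335969, -0.22155493, -0.80973679,  1.68775655],
       [ 0.        ,  0.        ,  0.        ,  1.        ]])}
top {'fx': 377.50492084538445, 'fy': 377.50492084538445, 'cx': 322.152963037355, 'cy': 203.85085702370583, 'extrinsics': array([[ 0.1935056 , -0.98108983,  0.00427999, -0.12579807],
       [-0.96055301, -0.19033952, -0.20275301,  0.52174761],
       [ 0.19973357,  0.03512268, -0.97922056,  0.97301701],
       [ 0.        ,  0.        ,  0.        ,  1.        ]])}
```

View pics/top0.png

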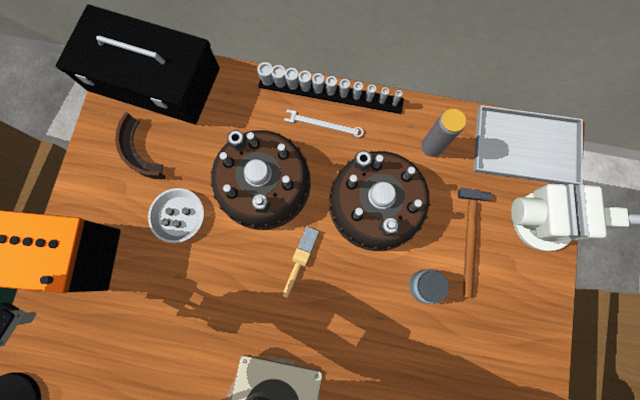

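View pics/scene0.png

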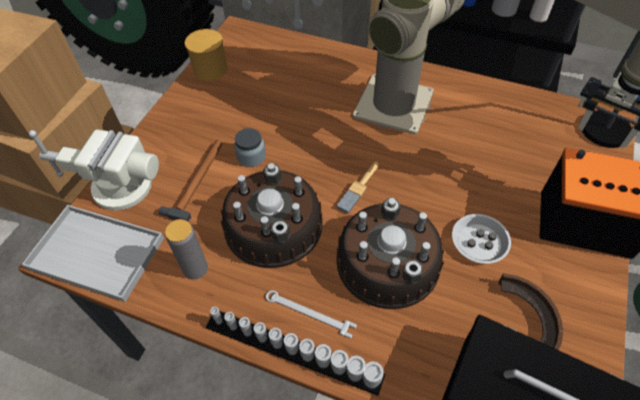

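The top view shows the two drums, with screwed-on nuts near (260,201) and (390,226). In the scene view the same nuts are near (391,207) and (271,172). The spare nuts are on the far side of each drum.

```bash
cat > h.py <<'E'
import numpy as np,cv2
from scipy.spatial.transform import Rotation as R
from plant import robot
def cloud(d,c):
    v,u=np.mgrid[:d.shape[0],:d.shape[1]]
    P=np.stack([(u-c["cx"])/c["fx"]*d,(v-c["cy"])/c["fy"]*d,d],-1)
    E=c["extrinsics"];return (P-E[:3,3])@E[:3,:3]
def ray(u,v,z,c):
    E=c["extrinsics"];o=-E[:3,:3].T@E[:3,3]
    r=E[:3,:3].T@np.array([(u-c["cx"])/c["fx"],(v-c["cy"])/c["fy"],1]);return o+r*(z-o[2])/r[2]
E
python3 - <<'E'
from h import *
for n,px in(("top",[(260,201),(390,226)]),("scene",[(391,207),(271,172)])):
    f=np.load(n+"0.npz");c=robot.calibration(n);W=cloud(f["d"],c)
    for u,v in px:
        g=ray(u,v,.136,c);print(n,"ray",g.round(3))
        m=(f["d"]>0)&(np.hypot(W[...,0]-g[0],W[...,1]-g[1])<.035)
        for lo,hi in((.128,.143),(.146,.165)):
            k=m&(W[...,2]>lo)&(W[...,2]<hi);q=W[k]
            if len(q):print(lo,len(q),q.mean(0).round(4),(q.min(0)/2+q.max(0)/2).round(4),np.ptp(q,0).round(3))
        k=(f["d"]>0)&(np.hypot(W[...,0]-g[0]-.085,W[...,1]-g[1])<.08)&(W[...,2]>.126)&(W[...,2]<.136)
        st=cv2.connectedComponentsWithStats(k.astype(np.uint8))
        for i in range(1,st[0]):
            if st[2][i,4]>150:
                q=W[st[1]==i];print(" cap",len(q),q.mean(0).round(4))
E
```

```text
top ray [0.496 0.129 0.136]
0.128 190 [0.4952 0.1285 0.1365] [0.4962 0.129  0.1354] [0.043 0.045 0.015]
0.146 53 [0.4962 0.1294 0.153 ] [0.4962 0.1298 0.1522] [0.018 0.018 0.009]
 cap 388 [0.5754 0.1584 0.1292]
top ray [ 0.497 -0.2    0.136]
0.128 193 [ 0.4997 -0.1996  0.1364] [ 0.501  -0.2001  0.1358] [0.044 0.042 0.014]
0.146 53 [ 0.5008 -0.2002  0.1528] [ 0.5012 -0.2     0.1522] [0.018 0.018 0.007]
 cap 390 [ 0.5808 -0.1724  0.1292]
scene ray [0.503 0.133 0.136]
0.128 163 [0.5024 0.1311 0.1359] [0.4971 0.1305 0.1354] [0.045 0.045 0.015]
0.146 47 [0.4975 0.1304 0.1522] [0.4956 0.1302 0.1521] [0.023 0.019 0.012]
 cap 369 [0.5771 0.1598 0.1294]
scene ray [ 0.508 -0.198  0.136]
0.128 146 [ 0.505  -0.1969  0.1359] [ 0.4999 -0.2     0.1349] [0.044 0.043 0.014]
0.146 41 [ 0.5014 -0.1994  0.1524] [ 0.5001 -0.2001  0.1518] [0.021 0.022 0.009]
 cap 311 [ 0.5821 -0.1715  0.1293]
```

```bash
cat >> h.py <<'E'
def go(x,y,z,yaw=None):
    "shift in tool axes (mm) to x,y,z, tool pose summary"
    s=robot.read_state();M=R.from_rotvec(s["orientation"]).as_matrix()
    print("t",round(s["t"],2),"pos",s["tool_pos"].round(4),"q",s["q"].round(3),"yaw of tool y deg",np.degrees(np.arctan2(M[1,1],M[0,1])).round(1))
    print("tilt",M[:,2].round(4),"shift mm",(M.T@(np.array([x,y,z])-s["tool_pos"])*1000).round(1))
    print("force",s["force"].round(1),"torque",s["wrist_torque"].round(2))
    return s,M
E
python3 -c "
from h import *
s,M=go(.4965,.130,.404);print(M.round(3))
c=robot.calibration('wrist');E=c['extrinsics'];o=-E[:3,:3].T@E[:3,3];print('cam in tool',M.T@(o-s['tool_pos']),(E[:3,:3]@M).round(2),c['fx'])"
```

```text
t 0.1 pos [0.1564 0.5791 0.4038] q [ 1.222  0.131  1.489 -0.     1.523 -0.085] yaw of tool y deg 74.9
tilt [-5.0e-04 -1.5e-03 -1.0e+00] shift mm [-4.455e+02 -3.448e+02  3.000e-01]
force [-0.5 -1.4 -0.4] torque [-0.04 -0.06 -0.02]
[[-0.965  0.261 -0.001]
 [ 0.261  0.965 -0.002]
 [ 0.    -0.002 -1.   ]]
cam in tool [ 0.0725526  -0.00144519  0.01951486] [[ 0.    1.    0.  ]
 [-0.97  0.   -0.26]
 [-0.26 -0.    0.97]] 290.6624460513106
```

Request:
apply_moves([
  [[-28,-21.5,0],[0,0,0]],
  [[-28,-21.5,0],[0,0,0]],
  [[-28,-21.5,0],[0,0,0]],
  [[-28,-21.5,0],[0,0,0]],
  [[-28,-21.5,0],[0,0,0]],
  [[-28,-21.5,0],[0,0,0]],
  [[-28,-21.5,0],[0,0,0]],
  [[-28,-21.5,0],[0,0,0]],
  [[-28,-21.5,0],[0,0,0]],
  [[-28,-21.5,0],[0,0,0]],
  [[-28,-21.5,0],[0,0,0]],
  [[-28,-21.5,0],[0,0,0]],
], claw=1)

```text
t: 1.1
tool_pos: [0.4141, 0.241, 0.4045]
orientation: [-0.413, -3.114, 0.0]
force: [0.8, 0.7, -0.5]
opening: 0.0928
gripper_force: 0.0
```

Request:
apply_moves([
  [[-28,-21.5,0],[0,0,0]],
  [[-28,-21.5,0],[0,0,0]],
  [[-28,-21.5,0],[0,0,0]],
  [[-26,-22,0],[0,0,0]],
  [[0,0,0],[0,0,0]],
  [[0,0,0],[0,0,0]],
], claw=0.65)

```text
t: 1.6
tool_pos: [0.4977, 0.1289, 0.4041]
orientation: [-0.418, -3.112, 0.001]
force: [-0.4, 0.9, -0.0]
opening: 0.0611
gripper_force: 0.0
```

```bash
cat > look.py <<'E'
import sys
from h import *
x,y=float(sys.argv[1]),float(sys.argv[2])
s,M=go(x,y,.404)
c=robot.calibration('wrist');p,d=robot.read_camera('wrist')
W=cloud(d,c);k=(d>0)&(np.hypot(W[...,0]-x,W[...,1]-y)<.034)&(abs(W[...,2]-.136)<.005)
q=W[k][:,:2];st=W[(d>0)&(np.hypot(W[...,0]-x,W[...,1]-y)<.02)&(abs(W[...,2]-.153)<.003)]
print("stud",len(st),st.mean(0).round(4),((st.max(0)+st.min(0))/2).round(4))
h=cv2.convexHull((q*1000).astype(np.float32));ce=((st.max(0)+st.min(0))/2)[:2]*1000
# width of hull against direction: flats = minimum widths
a=np.radians(np.arange(0,180,1));U=np.c_[np.cos(a),np.sin(a)];w=np.ptp(h[:,0]@U.T,axis=0)
f=w[:60]+w[60:120]+w[120:];print("n",len(q),"width mean min/max",f.min()/3,f.max()/3,"flat normal deg (mod 60)",np.argmin(f))
print("mid of widths",((h[:,0].max(0)+h[:,0].min(0))/2).round(1), cv2.minEnclosingCircle(h))
cv2.imwrite(sys.argv[3],p)
E
python3 look.py .4965 .130 pics/w1.png
```

```text
t 1.6 pos [0.4977 0.1289 0.4041] q [ 0.154 -0.102  1.724  0.     1.521 -1.15 ] yaw of tool y deg 74.7
tilt [-1.3e-03 -2.0e-04 -1.0e+00] shift mm [1.5 0.8 0.1]
force [-0.4  0.9 -0. ] torque [-0.02 -0.    0.01]
stud 427 [0.4948 0.1281 0.1531] [0.4955 0.128  0.1528]
n 1345 width mean min/max 41.25786618912007 46.54054057431025 flat normal deg (mod 60) 10
mid of widths [495.4 127.9] ((495.5011291503906, 128.00132751464844), 23.418649673461914)
```

View pics/w1.png

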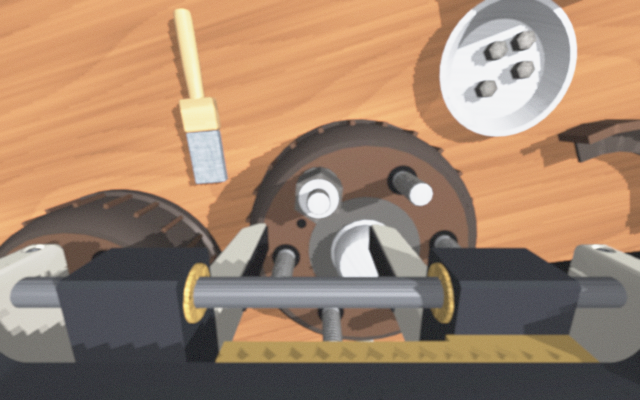

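The wrist picture shows nut L at about (318,190). It measures 41.3 mm across flats, matching the given 41 mm, with flat normals at 10, 70 and 130°. Next I align the tool to 70° and go down.

Request:
apply_moves([
  [[1.7,-0.9,0],[0,0,0.08]],
  [[0,0,25],[0,0,0]],
  [[0,0,25],[0,0,0]],
  [[0,0,25],[0,0,0]],
  [[0,0,20],[0,0,0]],
  [[0,0,12],[0,0,0]],
  [[0,0,6],[0,0,0]],
  [[0,0,0],[0,0,0]],
  [[0,0,0],[0,0,0]],
], claw=0.65)

```text
t: 2.4
tool_pos: [0.4954, 0.1305, 0.2926]
orientation: [0.536, 3.095, 0.0]
force: [0.9, -0.6, 0.3]
opening: 0.0608
gripper_force: 0.0
```

Request:
apply_moves([
  [[0,0,0],[0,0,0]],
  [[0,0,0],[0,0,0]],
  [[0,0,0],[0,0,0]],
  [[0,0,0],[0,0,0]],
  [[0,0,0],[0,0,0]],
  [[0,0,0],[0,0,0]],
], claw=0, newtons=35)

```text
t: 2.9
tool_pos: [0.4956, 0.1294, 0.2928]
orientation: [0.538, 3.094, -0.001]
force: [-1.7, -4.7, 5.5]
opening: 0.0409
gripper_force: 34.9
```

```bash
python3 -c "
from h import *
go(.4958,.1285,.291)"
```

```text
t 2.9 pos [0.4956 0.1294 0.2928] q [ 1.560e-01 -2.400e-02  1.857e+00 -1.000e-03  1.308e+00 -1.070e+00] yaw of tool y deg 70.3
tilt [ 0.001  -0.0011 -1.    ] shift mm [-0.5 -0.8  1.8]
force [-1.7 -4.7  5.5] torque [-0.74  0.42 -0.  ]
```

Request:
apply_moves([
  [[0,0,0],[0,0,0.04]],
  [[0,0,0],[0,0,0.04]],
  [[0,0,0],[0,0,0]],
])

```text
t: 3.15
tool_pos: [0.4956, 0.1294, 0.2928]
orientation: [0.665, 3.069, -0.001]
force: [-2.0, -3.7, 5.7]
opening: 0.0409
gripper_force: 35.0
```

```bash
python3 -c "
from h import *
go(.4958,.1285,.291)"
```

```text
t 3.15 pos [0.4956 0.1294 0.2928] q [ 1.560e-01 -2.400e-02  1.857e+00 -1.000e-03  1.308e+00 -9.880e-01] yaw of tool y deg 65.5
tilt [ 0.001  -0.0011 -1.    ] shift mm [-0.6 -0.7  1.8]
force [-2.  -3.7  5.7] torque [-0.78  0.45 -0.12]
```

Request:
apply_moves([
  [[0,0,0],[0,0,0.04]],
  [[0,0,0],[0,0,0.04]],
  [[0,0,0],[0,0,0.04]],
  [[0,0,0],[0,0,0.04]],
  [[0,0,0],[0,0,0]],
])

```text
t: 3.57
tool_pos: [0.4956, 0.1294, 0.2929]
orientation: [0.908, 3.006, -0.001]
force: [-1.9, -2.2, 6.2]
opening: 0.0407
gripper_force: 35.0
```

```bash
python3 -c "
from h import *
go(.4958,.1285,.291)"
```

```text
t 3.57 pos [0.4956 0.1294 0.2929] q [ 1.560e-01 -2.400e-02  1.857e+00 -1.000e-03  1.308e+00 -8.280e-01] yaw of tool y deg 56.4
tilt [ 0.0011 -0.001  -1.    ] shift mm [-0.7 -0.7  1.9]
force [-1.9 -2.2  6.2] torque [-0.73  0.44 -0.11]
```

The moment stayed at 0.11 N·m through 0.24 rad clockwise, past any possible slack. So nut L unscrews clockwise and I keep turning.

Request:
apply_moves([
  [[0,0,0],[0,0,0.1]],
  [[0,0,0],[0,0,0.1]],
  [[0,0,0],[0,0,0.1]],
  [[0,0,-0.1],[0,0,0.1]],
  [[0,0,0],[0,0,0.1]],
  [[0,0,0],[0,0,0.1]],
  [[0,0,0],[0,0,0.1]],
  [[0,0,-0.1],[0,0,0.1]],
  [[0,0,0],[0,0,0.1]],
  [[0,0,0],[0,0,0.1]],
])

```text
t: 4.4
tool_pos: [0.4958, 0.1295, 0.2931]
orientation: [2.24, 2.2, 0.001]
force: [-1.0, -3.3, 5.0]
opening: 0.0407
gripper_force: 34.9
```

```bash
python3 -c "
from h import *
go(.4958,.1285,.291)"
```

```text
t 4.4 pos [0.4958 0.1295 0.2931] q [ 1.560e-01 -2.500e-02  1.857e+00 -1.000e-03  1.308e+00  1.740e-01] yaw of tool y deg -1.0
tilt [ 1.7e-03 -8.0e-04 -1.0e+00] shift mm [-1.   0.   2.1]
force [-1.  -3.3  5. ] torque [-0.72  0.36  0.13]
```

Request:
apply_moves([
  [[0,0,0],[0,0,0.1]],
  [[0,0,0],[0,0,0.1]],
  [[0,0,0],[0,0,0.1]],
  [[0,0,-0.1],[0,0,0.1]],
  [[0,0,0],[0,0,0.1]],
  [[0,0,0],[0,0,0.1]],
  [[0,0,0],[0,0,0.1]],
  [[0,0,-0.1],[0,0,0.1]],
  [[0,0,0],[0,0,0.1]],
  [[0,0,0],[0,0,0.1]],
])

```text
t: 5.23
tool_pos: [0.496, 0.1294, 0.2934]
orientation: [3.021, 0.857, 0.003]
force: [0.6, -4.2, 4.4]
opening: 0.0407
gripper_force: 34.9
```

Request:
apply_moves([
  [[0,0,0],[0,0,0.1]],
  [[0,0,0],[0,0,0.1]],
  [[0,0,0],[0,0,0.1]],
  [[0,0,-0.1],[0,0,0.1]],
  [[0,0,0],[0,0,0.1]],
  [[0,0,0],[0,0,0.1]],
  [[0,0,0],[0,0,0.1]],
  [[0,0,-0.1],[0,0,0.1]],
  [[0,0,0],[0,0,0.1]],
  [[0,0,0],[0,0,0.1]],
  [[0,0,0],[0,0,0]],
])

```text
t: 6.15
tool_pos: [0.496, 0.1292, 0.2936]
orientation: [3.062, -0.7, 0.004]
force: [-0.7, -5.7, 5.1]
opening: 0.0407
gripper_force: 35.0
```

```bash
python3 -c "
from h import *
go(.4958,.1285,.291)"
```

```text
t 6.15 pos [0.496  0.1292 0.2936] q [ 1.550e-01 -2.500e-02  1.856e+00 -2.000e-03  1.308e+00  2.176e+00] yaw of tool y deg -115.7
tilt [ 0.0022 -0.0014 -1.    ] shift mm [0.1 0.7 2.6]
force [-0.7 -5.7  5.1] torque [-0.92  0.27 -0.13]
```

Request:
apply_moves([
  [[0,0,0],[0,0,0]],
  [[0,0,0],[0,0,0]],
  [[0,0,0],[0,0,0]],
  [[0,0,0],[0,0,0]],
  [[0,0,-5],[0,0,0]],
  [[0,0,-20],[0,0,0]],
  [[0,0,-28],[0,0,0]],
  [[0,0,-28],[0,0,0]],
  [[0,0,-28],[0,0,0]],
], claw=0.65)

```text
t: 6.9
tool_pos: [0.495, 0.13, 0.4027]
orientation: [3.065, -0.689, -0.001]
force: [-0.0, -0.2, -0.5]
opening: 0.0606
gripper_force: 0.0
```

Request:
apply_moves([
  [[14.6,29.5,0],[0,0,0]],
  [[14.6,29.5,0],[0,0,0]],
  [[14.6,29.5,0],[0,0,0]],
  [[14.6,29.5,0],[0,0,0]],
  [[14.6,29.5,0],[0,0,0]],
  [[14.6,29.5,0],[0,0,0]],
  [[14.6,29.5,0],[0,0,0]],
  [[14.6,29.5,0],[0,0,0]],
  [[14.6,29.5,0],[0,0,0]],
  [[14.6,29.5,0],[0,0,0]],
  [[0,0,0],[0,0,0]],
  [[0,0,0],[0,0,0]],
])

```text
t: 7.9
tool_pos: [0.5007, -0.2006, 0.4014]
orientation: [-3.064, 0.693, 0.001]
force: [0.4, -0.2, -0.2]
opening: 0.0603
gripper_force: 0.0
```

```bash
python3 look.py .5007 -.200 pics/w2.png
```

```text
t 7.9 pos [ 0.5007 -0.2006  0.4014] q [-0.476 -0.032  1.662  0.     1.512  1.54 ] yaw of tool y deg -115.5
tilt [-3.e-04  2.e-04 -1.e+00] shift mm [-0.3 -0.5 -2.6]
force [ 0.4 -0.2 -0.2] torque [0.02 0.18 0.06]
stud 436 [ 0.5002 -0.2042  0.1531] [ 0.4995 -0.2037  0.1527]
n 1360 width mean min/max 41.23603598682599 46.81356115885191 flat normal deg (mod 60) 21
mid of widths [ 499.5 -203.9] ((499.4778137207031, -203.9232177734375), 23.538719177246094)
```

View pics/w2.png

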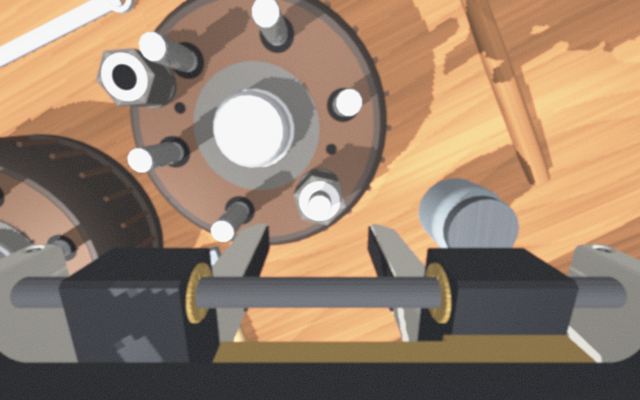

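The picture shows nut R at about (318,198), 41.2 mm across flats. Its flat normals are at 21° mod 60, so I turn the tool 16.5° counter-clockwise to −99°.

Request:
apply_moves([
  [[0.2,2,0],[0,0,-0.1]],
  [[0,0,0],[0,0,-0.1]],
  [[0,0,25],[0,0,-0.09]],
  [[0,0,25],[0,0,0]],
  [[0,0,25],[0,0,0]],
  [[0,0,18],[0,0,0]],
  [[0,0,11],[0,0,0]],
  [[0,0,5],[0,0,0]],
  [[0,0,0],[0,0,0]],
  [[0,0,0],[0,0,0]],
], claw=0.65)

```text
t: 8.78
tool_pos: [0.5008, -0.2007, 0.2934]
orientation: [3.132, -0.238, 0.002]
force: [0.4, -0.3, 1.0]
opening: 0.0604
gripper_force: 0.0
```

Request:
apply_moves([
  [[0,0,0],[0,0,0]],
  [[0,0,0],[0,0,0]],
  [[0,0,0],[0,0,0]],
  [[0,0,0],[0,0,0]],
  [[0,0,0],[0,0,0]],
  [[0,0,0],[0,0,0]],
], claw=0)

```text
t: 9.28
tool_pos: [0.5006, -0.2016, 0.2933]
orientation: [3.131, -0.239, 0.002]
force: [-1.2, -3.5, 5.4]
opening: 0.041
gripper_force: 35.0
```

Request:
apply_moves([
  [[0,0,0],[0,0,-0.04]],
  [[0,0,0],[0,0,-0.04]],
  [[0,0,0],[0,0,0]],
])

```text
t: 9.53
tool_pos: [0.5006, -0.2016, 0.2934]
orientation: [3.138, -0.11, 0.002]
force: [-1.0, -3.8, 6.4]
opening: 0.0407
gripper_force: 35.0
```

```bash
python3 -c "
from h import *
go(.500,-.2025,.292)"
```

```text
t 9.53 pos [ 0.5006 -0.2016  0.2934] q [-4.780e-01  4.900e-02  1.782e+00 -1.000e-03  1.308e+00  1.163e+00] yaw of tool y deg -94.0
tilt [ 0.0014 -0.0013 -1.    ] shift mm [-0.5  1.   1.4]
force [-1.  -3.8  6.4] torque [-0.44  0.32  0.11]
```

Request:
apply_moves([
  [[0,0,0],[0,0,-0.06]],
  [[0,0,0],[0,0,-0.07]],
  [[0,0,0],[0,0,-0.07]],
  [[0,0,0],[0,0,0]],
])

```text
t: 9.87
tool_pos: [0.5006, -0.2015, 0.2934]
orientation: [3.133, 0.207, 0.002]
force: [-1.6, -2.6, 6.9]
opening: 0.0406
gripper_force: 35.0
```

```bash
python3 -c "
from h import *
go(.500,-.2025,.292)"
```

```text
t 9.87 pos [ 0.5006 -0.2015  0.2934] q [-0.478  0.049  1.782 -0.     1.309  0.961] yaw of tool y deg -82.4
tilt [ 0.0014 -0.0012 -1.    ] shift mm [-0.7  0.9  1.4]
force [-1.6 -2.6  6.9] torque [-0.35  0.39  0.16]
```

Nut R gives counter-clockwise, the opposite hand to nut L as expected.

Request:
apply_moves([
  [[0,0,0],[0,0,-0.1]],
  [[0,0,0],[0,0,-0.1]],
  [[0,0,0],[0,0,-0.1]],
  [[0,0,-0.1],[0,0,-0.1]],
  [[0,0,0],[0,0,-0.1]],
  [[0,0,0],[0,0,-0.1]],
  [[0,0,0],[0,0,-0.1]],
  [[0,0,-0.1],[0,0,-0.1]],
  [[0,0,0],[0,0,-0.1]],
  [[0,0,0],[0,0,-0.1]],
])

```text
t: 10.7
tool_pos: [0.5005, -0.2013, 0.2936]
orientation: [2.651, 1.685, 0.001]
force: [-2.5, -2.7, 8.7]
opening: 0.0412
gripper_force: 35.0
```

Request:
apply_moves([
  [[0,0,0],[0,0,-0.1]],
  [[0,0,0],[0,0,-0.1]],
  [[0,0,0],[0,0,-0.1]],
  [[0,0,-0.1],[0,0,-0.1]],
  [[0,0,0],[0,0,-0.1]],
  [[0,0,0],[0,0,-0.1]],
  [[0,0,0],[0,0,-0.1]],
  [[0,0,-0.1],[0,0,-0.1]],
  [[0,0,0],[0,0,-0.1]],
  [[0,0,0],[0,0,-0.1]],
])

```text
t: 11.53
tool_pos: [0.5003, -0.2014, 0.2939]
orientation: [1.519, 2.75, -0.001]
force: [-4.7, -1.2, 10.1]
opening: 0.0409
gripper_force: 35.0
```

Request:
apply_moves([
  [[0,0,0],[0,0,-0.1]],
  [[0,0,0],[0,0,-0.1]],
  [[0,0,0],[0,0,-0.1]],
  [[0,0,-0.1],[0,0,-0.1]],
  [[0,0,0],[0,0,-0.1]],
  [[0,0,0],[0,0,-0.1]],
  [[0,0,0],[0,0,-0.1]],
  [[0,0,-0.1],[0,0,-0.1]],
  [[0,0,0],[0,0,-0.1]],
  [[0,0,0],[0,0,-0.1]],
  [[0,0,0],[0,0,0]],
])

```text
t: 12.45
tool_pos: [0.5002, -0.2016, 0.2941]
orientation: [-0.012, -3.141, 0.002]
force: [-6.4, -2.4, 10.5]
opening: 0.0407
gripper_force: 35.0
```

```bash
python3 -c "
from h import *
go(.500,-.2025,.292)"
```

```text
t 12.45 pos [ 0.5002 -0.2016  0.2941] q [-4.780e-01  4.800e-02  1.782e+00 -1.000e-03  1.311e+00 -2.041e+00] yaw of tool y deg 89.6
tilt [-2.0e-04 -1.2e-03 -1.0e+00] shift mm [ 0.2 -0.9  2.1]
force [-6.4 -2.4 10.5] torque [-0.37  1.07  0.08]
```

Request:
apply_moves([
  [[0,0,0],[0,0,0]],
  [[0,0,0],[0,0,0]],
  [[0,0,0],[0,0,0]],
  [[0,0,0],[0,0,0]],
  [[0,0,-5],[0,0,0]],
  [[0,0,-20],[0,0,0]],
  [[0,0,-28],[0,0,0]],
  [[0,0,-28],[0,0,0]],
  [[0,0,-28],[0,0,0]],
  [[0,0,0],[0,0,0]],
  [[0,0,0],[0,0,0]],
], claw=0.65)

```text
t: 13.37
tool_pos: [0.5009, -0.2012, 0.4045]
orientation: [0.022, 3.137, -0.003]
force: [-0.8, 0.7, 1.0]
opening: 0.0605
gripper_force: 0.0
```

```bash
python3 look.py .4995 -.2025 pics/w3.png
python3 - <<'E'
from h import *
p,d=robot.read_camera("top");cv2.imwrite("pics/top1.png",p);f=np.load("top0.npz")
W=cloud(d,robot.calibration("top"));W0=cloud(f["d"],robot.calibration("top"))
for x,y in((.4965,.129),(.5005,-.2015)):
    for w in(W0,W):
        k=(np.hypot(w[...,0]-x,w[...,1]-y)>.011)&(np.hypot(w[...,0]-x,w[...,1]-y)<.019);print(k.sum(),np.median(w[k][:,2]).round(5))
for n in("scene",):
    p2,_=robot.read_camera(n);f2=np.load("scene0.npz")["p"];cv2.imwrite("pics/scene1.png",p2)
E
```

```text
t 13.37 pos [ 0.5009 -0.2012  0.4045] q [-0.477 -0.035  1.659  0.     1.513 -2.034] yaw of tool y deg 89.2
tilt [ 0.0041 -0.0021 -1.    ] shift mm [ 1.4 -1.3  0.5]
force [-0.8  0.7  1. ] torque [0.03 0.01 0.03]
stud 425 [ 0.499  -0.2029  0.1531] [ 0.4998 -0.2028  0.1529]
n 1344 width mean min/max 41.16636149991782 46.72006262293385 flat normal deg (mod 60) 30
mid of widths [ 499.6 -203. ] ((499.5569152832031, -202.98690795898438), 23.42807960510254)
106 0.1367
103 0.13794
111 0.1367
580 0.63833
```

View pics/scene1.png

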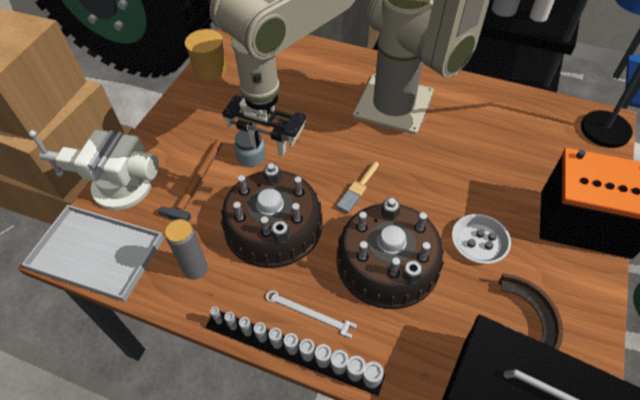

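The scene view shows everything in its original place: brush (358,187), dish (481,238), grease tub (248,148), hammer (190,180) and both spares. The gripper is clear above drum R. Nut L stands higher than before, and nut R's flats are at 30° against an expected 29°.

```bash
python3 -c "
from plant import robot
print(robot.close_job())"
```

```text
the job is handed in; nothing more can be done
None
```

Both wheel nuts are backed off just over half a turn by the gripper's rotation: the robot's-left one 3.25 rad clockwise, the right one 3.29 rad counter-clockwise. Nothing else looks moved, and the job was handed in at about 13.5 s; no verdict came back.

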